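# Find the hidden bore and seat the locating pin

### The job

Take the slim-headed locating pin out of the wooden rack and set it upright in the weld fixture: its bore is hidden somewhere in the steel insert, shut by a flush stopper, so sweep the pin's nose lightly over the insert in a widening spiral until it drops in, then press it fully home and let go. Feel your way: a few newtons are enough, and never push the pin on the fixture with more than 60 newtons. Leave the other pin, the wrench, the tube offcut and the jar where they are.

Things in the scene. Friction and masses are not known exactly. Their poses are not given: they have to be found in the camera images.
- pin: locating pin to use: plain steel, 76 mm long, 0.1 to 0.15 kg, upright. Origin at its nose tip, z up along it. From the tip: nose tapering from 9 to 14 mm diameter in 5 mm, 14 mm shank to 30 mm, collar of 24 mm diameter from 30 to 34 mm, slim round head (grip it here) of 16 mm diameter from 34 to 76 mm. It starts hung by its collar in a rack hole. Home: collar on the insert's face, tip 30 mm below it.
- knob_pin: the other pin, to be left in the rack: same shank and collar, but a broad knob head 34 mm in diameter, from 44 to 58 mm above its tip. Origin at the tip, z up. It hangs in the other hole, 90 mm from the first.
- rack: wooden pin rack, fixed, 60 mm (its x) by 160 mm (its y), 42 mm high, two 18 mm holes 36 mm deep at y = -45 and +45 mm. Origin under its centre on the table.
- fixture: weld fixture, fixed: blue square foot 150 x 150 mm, rim top 50 mm above the table, with a 56 x 56 mm window in which a plain steel insert shows, and a blue tube 35 mm high running 80 mm out along its +x. Origin on the table under the window's centre, z up. The insert has one vertical bore, 15 mm in diameter, shut by a flat stopper of the same steel.
- insert_face (a point): window's centre at the level of the insert's hard face, 46 mm above the table, 4 mm below the rim; axes as the fixture's. The bore's centre lies 4.5 to 9 mm from here in any direction, unmeasured. Its stopper is flush and can hardly be seen; it gives way to about 2.5 N (not to the pin's weight), slides down up to 34 mm and stays where pushed.
- wrench: steel wrench about 180 mm long lying flat on the table, to be left alone; origin at its middle.
- offcut: offcut of blue square tube, 90 x 40 x 40 mm, lying on the table, to be left alone; origin under its centre.
- jar: grey jar 64 mm in diameter, 75 mm high, to be left alone; origin under its centre.
Things that resemble listed ones, but are neither listed nor needed, are in the scene too. What is shaped like the pin but green, turquoise or yellow is not meant.

How it is judged (in metres and radians):
On the way, in this order (a step that is already met when the one before it is completed fails the run):
1. the pin is lifted clear of the rack (height (world z) of pin above 0.05 m), for 0.1 s.
2. the pin's nose has dropped into the bore (z of pin in the frame of insert_face below -0.006 m and horizontal distance between pin and insert_face below 0.014 m), for 0.1 s.
At the end, for the whole second after the job is handed in: The pin stands upright (within 0.08 rad) in the bore, its tip at least 27.5 mm below the insert's face and within 14 mm of the window's centre, at rest and released; the other pin, wrench, offcut and jar are within 20 mm of where they were (z of pin in the frame of insert_face below -0.0275 m and horizontal distance between pin and insert_face below 0.014 m and angle between pin's own z axis and vertical below 0.08 rad and linear speed of pin below 0.01 m/s and contact force between the fingers and pin below 0.05 N and distance of each of knob_pin, wrench, offcut, jar from where it was at the start of the episode below 0.02 m); the robot touches nothing.
It fails at once if the pin is pushed on the fixture with more than 60 N (contact force between pin and fixture above 60 N).
It fails at once if the knob_pin is moved (distance of knob_pin from where it was at the start of the episode above 0.02 m).
It fails at once if the wrench is moved (distance of wrench from where it was at the start of the episode above 0.02 m).
It fails at once if the offcut is moved (distance of offcut from where it was at the start of the episode above 0.02 m).
It fails at once if the jar is moved (distance of jar from where it was at the start of the episode above 0.02 m).
It also fails if it takes over 64 s, if anything falls off the work surface, if the arm or the gripper's body presses on something with over 40 N, if the wrist force passes 120 N, or if a joint passes its speed limit or range.

### The arm

A 6-joint arm with a two-finger parallel gripper is mounted at the origin on the work surface. World frame = base frame: x ahead of the robot, y to its left, z up, the work surface at z = 0. Lengths are in mm, angles in rad, forces in N, time in s.
With the tool pointing down it reaches from about 275 to 1000 mm from the base axis. Payload 8.4 kg.
Tool frame: the origin (TCP) lies at the very end of the fingers, on their centre line; the grasp point (between the pads) lies 19 mm behind it (arm.grip_point_offset is the distance from the TCP to the grasp point, in mm); z points along the fingers, x is the direction in which the jaws open and shut, and the axes are right-handed (so a half turn about z gives the same grasp; the last joint's range is limited). The gripper opens to 85 mm and grips with 20 to 120 N. Pads are 22 mm wide; open, the fingers measure 114 mm over their backs; the gripper's body (76 mm by 85 mm) begins 54 mm behind the grasp point. The pads swing forward as they close: fully open they stand 13 mm farther back than shut.
Start: joints at [1.248, 0.353, 1.633, -0, 1.155, -0.002], TCP at [197.077, 593.118, 231.281] pointing down, gripper open.
Joint ranges: [-2.63, 2.63], [-0.92, 2.1], [0.06, 2.66], [-1.3, 4.44], [0, 2.69], [-3.02, 3.02]. Speed limits (rad/s): [2.22, 2.22, 2.79, 3.14, 3.14, 3.14].

### API

Orientations are given as a unit quaternion [x, y, z, w].
In Python, from plant import arm gives the robot as it stands. The module is installed in compiled form; this text tells all that it offers. Calls block until the motion is done:
- arm.reach(position, orientation): joint-space move of the TCP to a pose.
- arm.servo_line(position, speed=150, attitude=None): straight line of the TCP; attitude=None keeps the orientation; speed is the mean speed in mm/s.
- arm.movej(angles): joint-space move.
- arm.release() and arm.clamp(): open the fingers fully, or close them until they stop; the grip force is fixed at half the most.
- arm.pause(seconds).
- arm.inverse_kinematics(position, orientation): joint angles nearest the present ones, or None.
- arm.read_state(): the state.
- arm.get_image(name): name is "scene" or "top" or "wrist"; returns (picture, depth): 400x640x3 uint8, red, green, blue; 400x640 float32, mm along the optical axis (not along the pixel's ray), 0 where there is no reading.
- arm.camera_params(name): a dict with "fx", "fy", "cx", "cy" (pixels), "k1" (the pictures are not rectified: a ray, as slopes to the right and down, at radius r is drawn at 1 + k1 r^2 times it, then the intrinsics apply), "R" (3x3) and "t" (3): a world point X has camera coordinates R X + t. Camera axes: x right, y down, z forward; pixel columns grow to the right and rows downward; lengths in mm; the calibration is good to about 2 mm. A picture is of the moment at which its call begins: read the wrist's pose just before it. camera_params takes no time and is no camera call; for the wrist camera it gives the pose at the moment of the call.
A pose or a line that the arm cannot do raises arm.PlanningError and nothing moves.
- arm.job_done(): hands the job in, once; it reports no verdict.
The state is a dict: "clock": time; "q": joint angles; "dq": joint speeds; "joint_efforts": joint torques, N m; "tool_pos": TCP position; "ee_rot": TCP orientation; "ft_force": force on the tool from outside, world axes, zero at the start; "wrist_torque": the same for the moment, N m; "grip_width": finger opening in mm.
Only numpy, scipy, OpenCV 4.12 (cv2) and the standard library are available. Lean on these libraries where they do the work, as an engineer would, in place of code of your own. Each camera call takes 0.05 s, during which the arm holds its last target.

## Working session

There is one attempt and no reset: what is moved stays moved. The work goes in short steps, each a Python script; the robot and the scene stay as the last script left them, time stands still between calls to the robot, and variables do not carry over. Pictures are saved under pics/ and viewed, and the job is handed in when it is done.

```bash
mkdir -p pics; ls; python3 - <<'E'
from plant import arm
import cv2,json
for n in ("scene","top","wrist"):
    p=arm.camera_params(n); im,d=arm.get_image(n)
    cv2.imwrite(f"pics/{n}0.png",im[:,:,::-1]); import numpy as np; np.save(f"pics/{n}0.npy",d)
    print(n,{k:np.round(v,4).tolist() for k,v in p.items()})
s=arm.read_state(); print(s)
print(arm.grip_point_offset)
E
```

```text
pics
scene {'fx': 486.7573, 'fy': 486.7573, 'cx': 315.4561, 'cy': 199.7964, 'k1': -0.0014, 'R': [[0.7213, 0.6926, -0.0043], [0.4441, -0.4673, -0.7645], [-0.5315, 0.5495, -0.6446]], 't': [-499.2746, -199.2712, 1475.1579]}
top {'fx': 480.3456, 'fy': 480.3456, 'cx': 319.7642, 'cy': 197.9503, 'k1': -0.0333, 'R': [[-0.0255, -0.9997, 0.0053], [-0.985, 0.0242, -0.1708], [0.1706, -0.0096, -0.9853]], 't': [100.6288, 611.7857, 1150.2528]}
wrist {'fx': 342.4659, 'fy': 342.4659, 'cx': 319.6581, 'cy': 206.4226, 'k1': -0.028, 'R': [[0.3158, 0.9488, -0.0012], [0.9049, -0.3008, 0.301], [0.2853, -0.0962, -0.9536]], 't': [-623.2412, -39.9049, 379.6961]}
{'clock': 0.15, 'q': array([ 1.24758575e+00,  3.53510936e-01,  1.63395194e+00, -7.11254845e-06,
        1.15518860e+00, -2.40679778e-03]), 'dq': array([ 3.17713053e-05, -5.04001437e-04, -5.75878749e-03,  7.30313488e-04,
        1.49734991e-03, -6.01331742e-04]), 'joint_efforts': array([ 1.25512790e-03, -6.05633068e+01, -3.42339957e+01,  1.86511766e-04,
        6.14985300e-03,  1.74801391e-05]), 'tool_pos': array([196.97430819, 592.77530369, 230.72533302]), 'ee_rot': array([ 8.10964346e-01,  5.85095334e-01, -4.28181782e-04,  3.11363848e-04]), 'ft_force': array([-6.12764170e-06,  5.31330431e-01, -1.18786196e-01]), 'wrist_torque': array([ 0.01473729, -0.00697434, -0.03688541]), 'grip_width': 85.50687493091644}
18.700000000000003
```

View pics/top0.png

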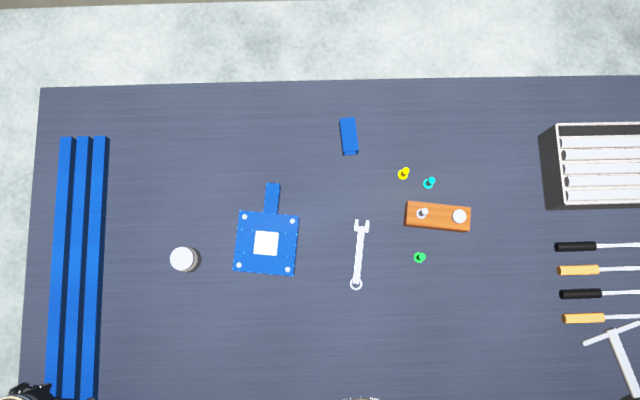

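View pics/scene0.png

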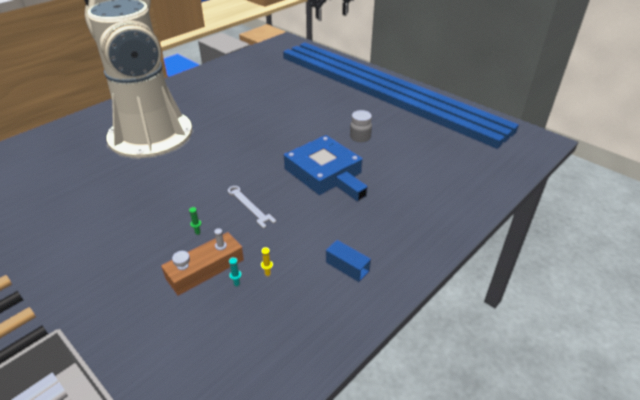

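View pics/wrist0.png

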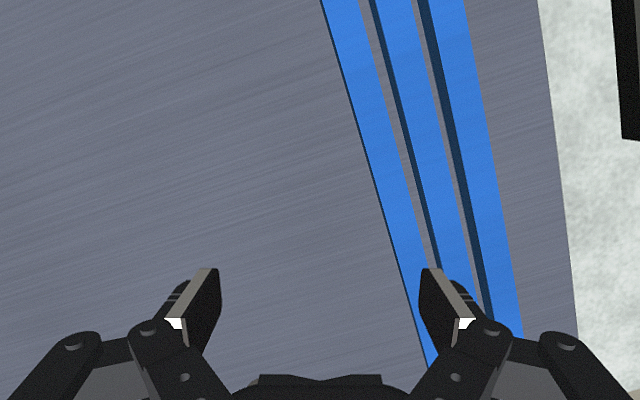

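The top view shows the slim pin at about (422,212), the knob pin at (459,216), and the fixture window at about (266,243). The yellow (404,173), turquoise (430,183) and green (420,257) decoys stand near the rack.

```bash
cat > h.py <<'E'
from plant import arm
import numpy as np, cv2
def ray(p,u,v):
    x=np.array([(u-p['cx'])/p['fx'],(v-p['cy'])/p['fy']]); y=x.copy()
    for _ in range(10): y=x/(1+p['k1']*(y@y))
    R=np.array(p['R']);t=np.array(p['t'])
    return -R.T@t, R.T@np.array([y[0],y[1],1.])
def onz(p,u,v,z):
    o,d=ray(p,u,v); return o+d*(z-o[2])/d[2]
def proj(p,X):
    c=np.array(p['R'])@np.array(X,float)+np.array(p['t']); s=c[:2]/c[2]; s=s*(1+p['k1']*(s@s))
    return np.array([p['fx']*s[0]+p['cx'],p['fy']*s[1]+p['cy']])
def down(yaw):  # tool z down, tool x at world angle yaw
    return np.array([np.cos(yaw/2),np.sin(yaw/2),0,0])
def snap(n,f,crop=None,k=1):
    p=arm.camera_params(n); im,d=arm.get_image(n)
    np.savez(f"pics/{f}.npz",im=im,d=d,**{a:np.array(b) for a,b in p.items()})
    o=im[:,:,::-1]
    if crop: a,b,c,e=crop; o=o[b:e,a:c]
    if k>1:o=cv2.resize(o,None,fx=k,fy=k,interpolation=cv2.INTER_CUBIC)
    cv2.imwrite(f"pics/{f}.png",o); return p,im,d
E
python3 - <<'E'
from h import *
im=cv2.imread("pics/top0.png")
cv2.imwrite("pics/topA.png",cv2.resize(im[155:275,385:485],None,fx=5,fy=5,interpolation=cv2.INTER_CUBIC))
cv2.imwrite("pics/topB.png",cv2.resize(im[175:285,225:305],None,fx=5,fy=5,interpolation=cv2.INTER_CUBIC))
p=arm.camera_params("top")
for n,u,v,z in [("pin",421.5,213,76),("knob",459,216,60),("win",266,243,46),("jar",183,259,75),("offcut",348,136,40),("wr",361,226,5),("wr2",356,284,5),("y",404,173,60),("t",430,183,60),("g",420,257,60)]:
    print(n,onz(p,u,v,z).round(1))
E
```

```text
pin [ 566.5 -162.4   76. ]
knob [ 558.8 -259.    60. ]
win [505.3 221.3  46. ]
jar [469.2 418.4  75. ]
offcut [777.3   7.9  40. ]
wr [546.3 -19.6   5. ]
wr2 [399.2  -1.2   5. ]
y [ 671.3 -128.1   60. ]
t [ 644.  -192.1   60. ]
g [ 460.4 -155.7   60. ]
```

View pics/topA.png

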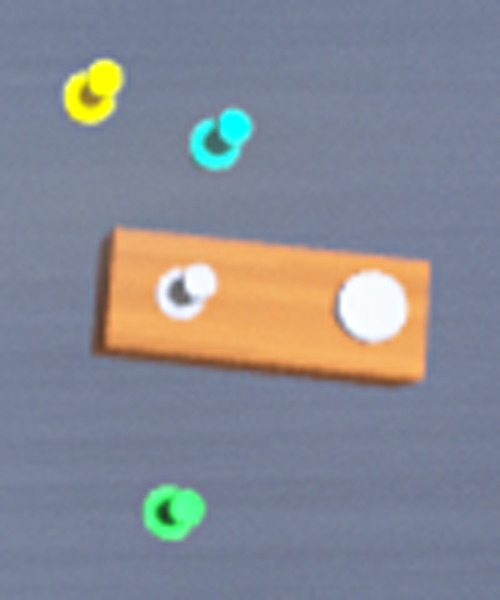

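View pics/topB.png

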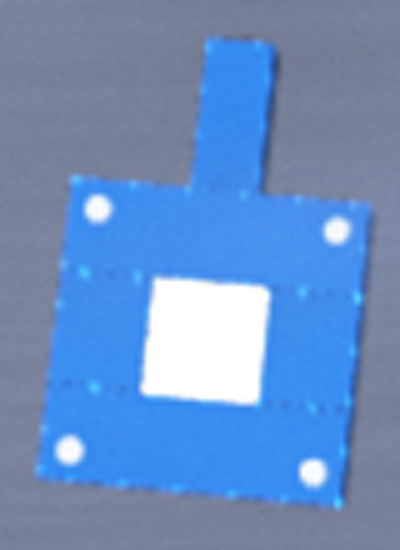

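```bash
python3 - <<'E'
from h import *
p=arm.camera_params("top")
pin=onz(p,425,211.2,88); knob=onz(p,459.4,216.4,70); win=onz(p,266.1,243.2,48)
print(pin,knob,win, np.linalg.norm((pin-knob)[:2]))
for y in (-135,45,60,30):
    print(y,arm.inverse_kinematics([pin[0],pin[1],60],down(np.radians(y))))
s=arm.read_state(); print(s['clock'])
# wrist view over fixture: place above, camera offset
arm.reach([win[0]-60,win[1],260],down(np.radians(45)))
print(arm.read_state()['clock'],arm.camera_params("wrist"))
snap("wrist","w1")
E
```

```text
[ 569.09677006 -168.50918914   88.        ] [ 556.55139884 -256.90273847   70.        ] [504.60432599 220.79795486  48.        ] 89.27936996931712
-135 [-2.90401690e-01  5.13923865e-01  1.82660733e+00 -4.44089210e-16
  8.01061456e-01  2.06579280e+00]
45 [-2.90401690e-01  5.13923865e-01  1.82660733e+00 -4.44089210e-16
  8.01061456e-01 -1.07579985e+00]
60 [-2.90401690e-01  5.13923865e-01  1.82660733e+00 -4.44089210e-16
  8.01061456e-01 -1.33759924e+00]
30 [-2.90401690e-01  5.13923865e-01  1.82660733e+00 -4.44089210e-16
  8.01061456e-01 -8.14000466e-01]
0.15
1.7917 {'fx': 342.465920989234, 'fy': 342.465920989234, 'cx': 319.658103724627, 'cy': 206.42261596732524, 'k1': -0.028021036050385487, 'R': array([[ 7.06807393e-01,  7.07405935e-01,  3.90465216e-04],
       [ 6.74563280e-01, -6.74158553e-01,  3.00790006e-01],
       [ 2.13043871e-01, -2.12337207e-01, -9.53690316e-01]]), 't': array([-470.50423027, -199.57411276,  359.118959  ])}
```

View pics/w1.png

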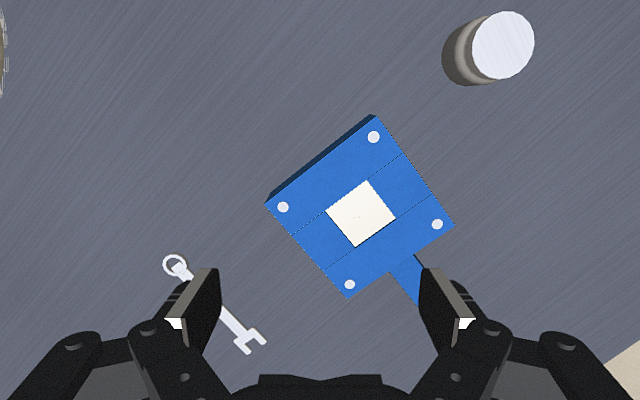

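```bash
python3 - <<'E'
from h import *
z=np.load("pics/w1.npz"); im=z['im'][170:260,315:405].astype(float)
print(im.reshape(-1,3).max(0), np.percentile(im.mean(2),[50,80,95]))
c=cv2.resize(im.astype(np.uint8)[:,:,::-1],None,fx=6,fy=6,interpolation=cv2.INTER_CUBIC)
g=np.clip((im.mean(2)-225)*9,0,255)
g=cv2.resize(g.astype(np.uint8),None,fx=6,fy=6,interpolation=cv2.INTER_NEAREST)
cv2.imwrite("pics/w1a.png",c);cv2.imwrite("pics/w1b.png",g)
print(-z['R'].T@z['t'])
E
```

```text
[255. 255. 255.] [127.33333333 243.66666667 246.66666667]
[390.67314325 274.54720649 402.70188782]
```

View pics/w1a.png

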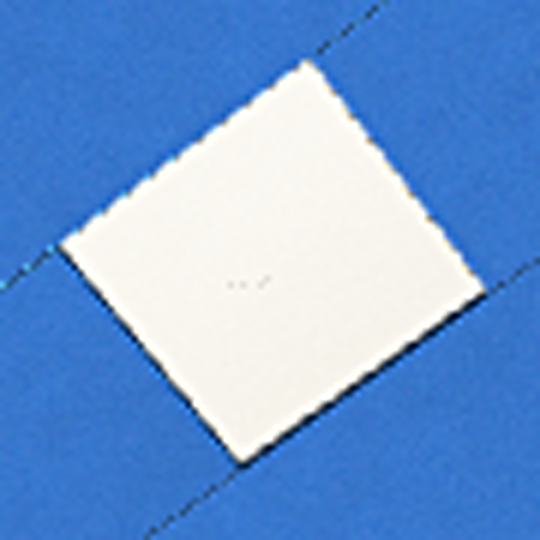

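View pics/w1b.png

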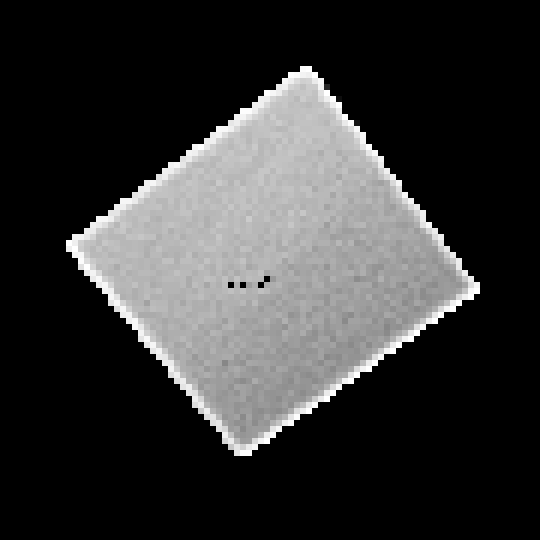

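Contrast stretching brings out a faint dark arc at crop (228–268, 283). That may be the far edge of the stopper gap, so I'll look closer.

```bash
python3 - <<'E'
from h import *
w=np.array([504.6,220.8])
arm.reach([w[0]+15,w[1]-15,150],down(np.radians(45)))
print(arm.read_state()['clock'])
snap("wrist","w2")
arm.servo_line([w[0]-10,w[1]+10,150])
snap("wrist","w3")
arm.servo_line([w[0]+25,w[1]-30,150])
snap("wrist","w4")
print(arm.read_state()['clock'])
for f in ("w2","w3","w4"):
    z=np.load(f"pics/{f}.npz"); p={k:z[k] for k in ('fx','fy','cx','cy','k1','R','t')}
    c=proj(p,[*w,46]); print(f,c)
    x,y=c.round().astype(int); 
    a=z['im'][max(y-65,0):y+65,x-65:x+65]
    cc=np.clip((a.astype(float).mean(2)-215)*7,0,255).astype(np.uint8)
    both=np.hstack([a[:,:,::-1],np.dstack([cc]*3)])
    cv2.imwrite(f"pics/{f}c.png",cv2.resize(both,None,fx=3,fy=3,interpolation=cv2.INTER_NEAREST))
E
```

```text
2.4417
3.4833
w2 [320.44695775 176.79740197]
w3 [319.21699201 221.22788256]
w4 [325.59460521 151.54217576]
```

View pics/w2c.png

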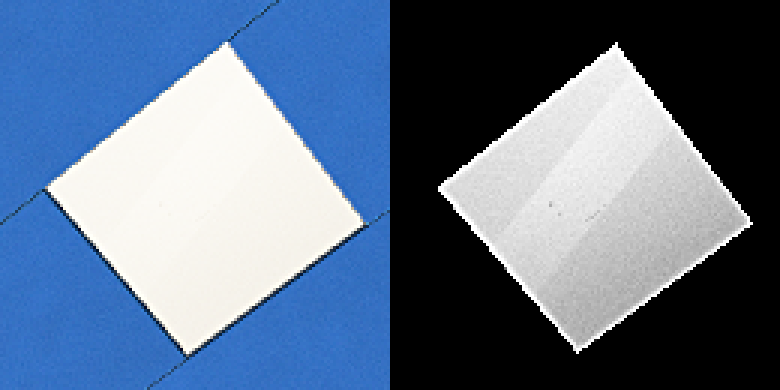

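View pics/w3c.png

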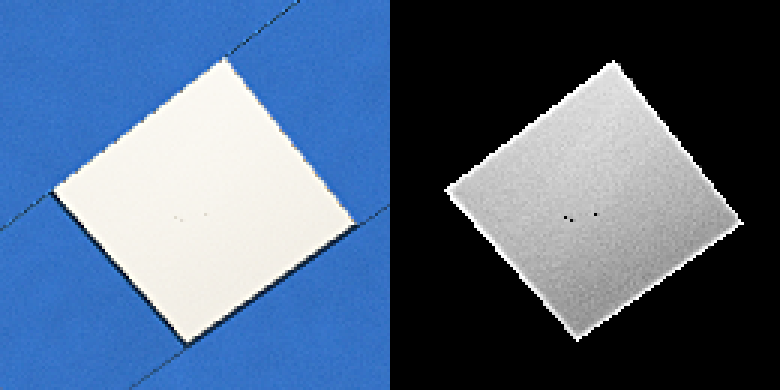

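View pics/w4c.png

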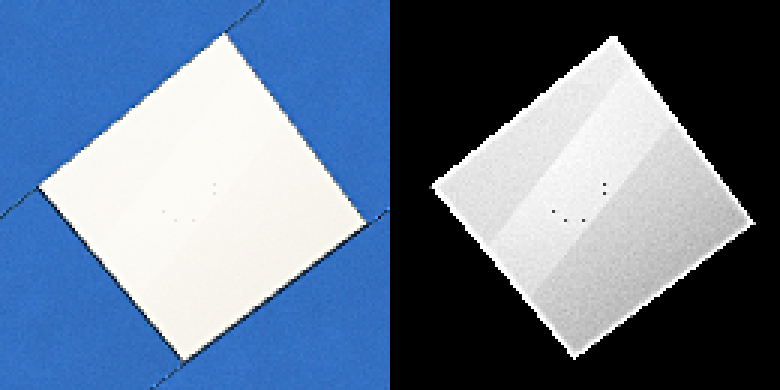

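The specks line up as an arc in all three views. I'll project them to the insert plane and fit a 15 mm circle.

```bash
python3 - <<'E'
from h import *
from scipy.optimize import least_squares
allp=[]
for f in ("w1","w2","w3","w4"):
    z=np.load(f"pics/{f}.npz"); p={k:z[k] for k in ('fx','fy','cx','cy','k1','R','t')}
    im=z['im'].astype(float).mean(2)
    m=((im>200)).astype(np.uint8)
    c=proj(p,[504.6,220.8,46]).round().astype(int)
    lab=cv2.morphologyEx(m,cv2.MORPH_CLOSE,np.ones((5,5),np.uint8))
    n,L=cv2.connectedComponents(lab); reg=(L==L[c[1],c[0]]).astype(np.uint8)
    ct,_=cv2.findContours(reg,cv2.RETR_EXTERNAL,cv2.CHAIN_APPROX_NONE)
    ct=max(ct,key=cv2.contourArea).reshape(-1,2)
    W=np.array([onz(p,u,v,48)[:2] for u,v in ct],np.float32)
    r=cv2.minAreaRect(W)
    # local-minimum specks inside
    inner=cv2.erode(reg,np.ones((9,9),np.uint8))
    med=cv2.medianBlur(im.astype(np.uint8),5).astype(float)
    ys,xs=np.where((inner>0)&(med-im>7))
    P=np.array([onz(p,u,v,46)[:2] for u,v in zip(xs,ys)])
    print(f,"win",np.round(r[0],2),np.round(r[1],1),round(r[2],1),len(P)); print(P.round(1).tolist())
    if len(P)>1:
        for th in np.arange(0,6.28,1.57):
            s=least_squares(lambda c:np.hypot(*(P-c).T)-7.5,P.mean(0)+5*np.array([np.cos(th),np.sin(th)]),loss='soft_l1')
            print("   ",s.x.round(2),round(s.cost,3))
    allp+=[(q-np.array(r[0])) for q in P]
A=np.array(allp)
for th in np.arange(0,6.28,1.57):
    s=least_squares(lambda c:np.hypot(*(A-c).T)-7.5,A.mean(0)+5*np.array([np.cos(th),np.sin(th)]),loss='soft_l1')
    print("all rel win",s.x.round(2),round(s.cost,3),np.hypot(*s.x))
E
```

```text
w1 win [507.11 220.88] [55.6 55. ] 83.5 4
[[508.8, 218.0], [505.0, 212.5], [506.6, 214.1], [508.9, 216.4]]
    [512.7  210.63] 0.636
    [501.65 219.33] 0.118
    [501.65 219.33] 0.118
    [512.7  210.63] 0.636
w2 win [507.41 220.97] [55.5 55.1] 83.3 1
[[499.8, 212.6]]
w3 win [507.14 220.98] [55.3 55. ] 83.5 3
[[509.5, 219.0], [504.6, 212.9], [506.3, 213.4]]
    [512.82 212.17] 0.563
    [502.08 219.81] 0.024
    [502.08 219.81] 0.024
    [512.82 212.17] 0.563
w4 win [507.31 220.74] [55.4 55.3] 83.4 5
[[506.1, 225.8], [507.6, 224.3], [502.0, 212.6], [505.6, 213.1], [508.6, 216.2]]
    [509.73 218.97] 6.416
    [501.85 219.75] 0.104
    [501.85 219.75] 0.104
    [509.73 218.97] 6.416
all rel win [ 5.26 -9.11] 22.344 10.520134603595002
all rel win [-5.27 -1.18] 0.399 5.4004585303638475
all rel win [-5.27 -1.18] 0.399 5.400458550221059
all rel win [ 5.26 -9.11] 22.344 10.520145591735739
```

All views agree on a bore centre near (501.9, 219.7), which is 5.4 mm from the window's centre and inside the stated 4.5–9 mm range. Next I'll check the pin with the wrist camera.

```bash
python3 - <<'E'
from h import *
arm.reach([575,-175,190],down(np.radians(45)))
p,im,d=snap("wrist","p1")
print(arm.read_state()['clock'], proj(p,[569,-168.5,88]),proj(p,[569,-168.5,46]))
E
```

```text
4.9167 [319.57835219 194.10938716] [319.57273687 181.07357588]
```

View pics/p1.png

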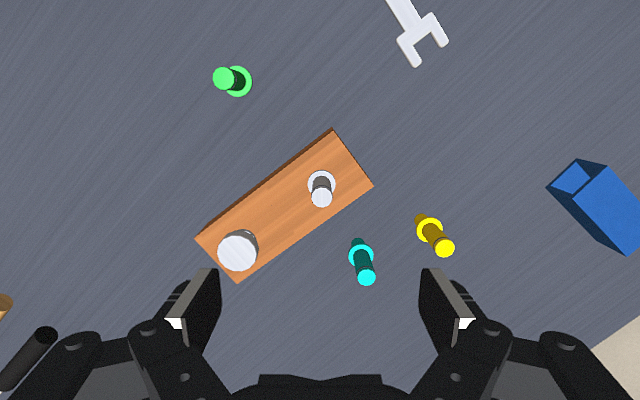

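The wrist view shows the pin's head top at about (321,197) and its collar at (321,184), close to the prediction. The fingers clear both the turquoise pin and the knob pin.

```bash
python3 - <<'E'
from h import *
z=np.load("pics/p1.npz"); p={k:z[k] for k in ('fx','fy','cx','cy','k1','R','t')}
a=z['im'][155:225,285:355,::-1]
cv2.imwrite("pics/p1c.png",cv2.resize(a,None,fx=8,fy=8,interpolation=cv2.INTER_CUBIC))
print(onz(p,321,197,88),onz(p,321,184.5,46))
E
```

```text
[ 571.3195623  -169.32608606   88.        ] [ 572.00400492 -169.76659774   46.        ]
```

View pics/p1c.png

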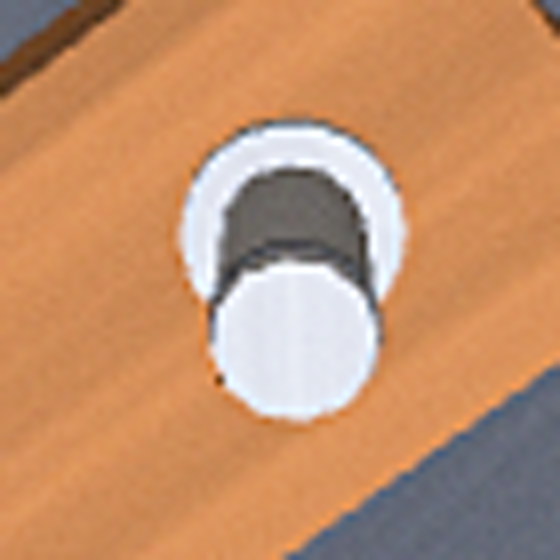

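```bash
python3 - <<'E'
from h import *
z=np.load("pics/p1.npz"); p={k:z[k] for k in ('fx','fy','cx','cy','k1','R','t')}
a=onz(p,321.9,197.5,88);b=onz(p,321.6,183.8,46);print(a,b)
c=(a+b)[:2]/2
arm.servo_line([*c,110]); 
f=lambda:(lambda s:print(round(s['clock'],2),s['tool_pos'].round(2),s['ft_force'].round(2),round(s['grip_width'],1)))(arm.read_state())
f()
arm.servo_line([*c,53],speed=80); f()
arm.clamp(); f()
arm.servo_line([*c,130],speed=100); f()
print(arm.read_state()['ee_rot'])
snap("wrist","g1"); f()
E
```

```text
[ 572.06539922 -169.12581884   88.        ] [ 571.93052736 -168.96514749   46.        ]
5.6 [ 572.58 -168.88  110.55] [-0.98 -0.27  0.07] 85.4
6.46 [ 572.24 -169.11   53.15] [-0.11 -0.7  -0.79] 85.4
7.11 [ 572.13 -169.03   53.31] [-1.09  0.47  4.74] 14.4
8.03 [ 571.55 -168.9   129.42] [-0.52 -0.15 -0.8 ] 14.1
[ 9.23888435e-01  3.82661661e-01 -3.49464588e-04 -3.02377233e-04]
8.07 [ 571.43 -168.88  129.21] [-0.37 -0.26 -1.25] 14.1
```

View pics/g1.png

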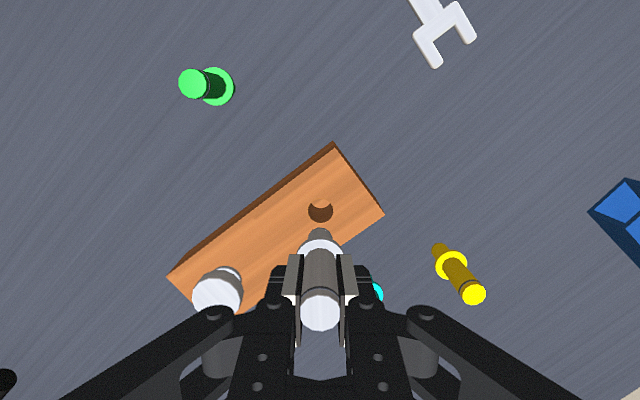

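The pin is held centred and level, and its rack hole is empty. Moving to the fixture and approaching gently.

```bash
cat >> h.py <<'E'
def st(n=4,dt=0.02):
    F=[]
    for i in range(n):
        s=arm.read_state(); F.append(s['ft_force']); 
        if i<n-1: arm.pause(dt)
    return s['clock'],s['tool_pos'],np.mean(F,0),s['grip_width']
def pr(tag=""):
    c,t,f,g=st(); print(tag,round(c,2),t.round(2),f.round(2),round(g,1)); return t,f
E
python3 - <<'E'
from h import *
q=down(np.radians(45)); b=np.array([501.9,219.7])
arm.reach([*b,150],q); pr()
arm.servo_line([*b,100],speed=80); arm.pause(0.2); pr()
arm.servo_line([*b,91],speed=30); arm.pause(0.2); t,f0=pr("base")
np.save("f0.npy",f0)
z=91
while z>84:
    z-=0.5; arm.servo_line([*b,z],speed=10); t,f=pr(z)
    if f[2]-f0[2]>2: break
E
```

```text
9.59 [502.38 218.78 149.89] [-0.26 -0.16 -1.17] 14.4
 10.62 [502.18 219.85 100.47] [ 0.06  0.09 -0.91] 14.8
base 11.32 [502.   219.74  91.11] [-0.06  0.13 -0.85] 14.7
90.5 11.62 [501.91 219.7   90.5 ] [ 0.21  0.19 -0.83] 14.5
90.0 11.92 [501.91 219.69  89.99] [-0.29  0.12 -0.81] 14.4
89.5 12.22 [501.86 219.67  89.47] [ 0.01 -0.1  -0.81] 14.4
89.0 12.52 [501.88 219.69  88.99] [-0.23  0.25 -1.18] 14.8
88.5 12.82 [501.89 219.7   88.47] [-0.03 -0.08 -0.91] 14.7
88.0 13.12 [501.9  219.7   87.99] [-0.21 -0.03 -1.02] 14.4
87.5 13.42 [501.89 219.69  87.49] [-0.52  0.06 -0.74] 14.3
87.0 13.72 [501.96 219.73  87.06] [-0.16 -0.21 -0.17] 14.3
86.5 14.02 [501.95 219.73  86.56] [-0.02 -0.25  0.67] 14.7
86.0 14.32 [501.94 219.73  86.  ] [0.13 0.14 0.83] 14.3
85.5 14.62 [501.95 219.74  85.49] [0.4  0.28 0.4 ] 14.1
85.0 14.92 [501.92 219.69  84.95] [0.66 0.33 0.53] 14.5
84.5 15.22 [501.94 219.71  84.48] [0.43 0.54 0.41] 14.4
84.0 15.52 [501.92 219.71  83.98] [0.53 0.3  0.  ] 14.5
```

Contact came at TCP z≈87. The force then stayed at the stopper's level (~1.5–2 N) while the pin sank 3 mm, so the nose is going into the bore. I'll continue with lateral force compliance.

```bash
python3 - <<'E'
from h import *
f0=np.load("f0.npy"); b=np.array([501.9,219.7]); z=84.; zmin=56.8
while z>zmin:
    z=max(z-1,zmin); arm.servo_line([*b,z],speed=14); t,f=pr(f"{z:.1f} {b.round(2)}")
    d=f-f0
    if np.hypot(*d[:2])>1: b=b+np.clip(0.08*d[:2],-.4,.4)
    if d[2]>12: print("stop");break
    if arm.read_state()['clock']>40:break
E
```

```text
83.0 [501.9 219.7] 15.82 [501.83 219.69  82.91] [ 0.82  0.08 -0.23] 14.5
82.0 [501.9 219.7] 16.12 [501.84 219.65  81.89] [ 0.49  0.31 -0.72] 14.3
81.0 [501.9 219.7] 16.42 [501.91 219.74  80.94] [ 0.9   0.84 -0.32] 14.8
80.0 [501.98 219.76] 16.72 [501.96 219.76  79.93] [ 0.27  0.71 -0.81] 14.2
79.0 [501.98 219.76] 17.02 [501.98 219.77  78.93] [0.53 0.73 0.02] 14.3
78.0 [501.98 219.76] 17.32 [502.   219.75  77.93] [0.62 0.48 0.16] 14.3
77.0 [501.98 219.76] 17.62 [501.99 219.75  76.93] [0.59 0.45 0.21] 14.6
76.0 [501.98 219.76] 17.92 [501.98 219.77  75.93] [ 0.57  1.24 -0.06] 14.4
75.0 [502.03 219.85] 18.22 [501.99 219.81  74.9 ] [ 0.49  0.77 -0.04] 14.2
74.0 [502.03 219.85] 18.52 [502.01 219.82  73.91] [ 0.88  0.15 -0.48] 14.3
73.0 [502.03 219.85] 18.82 [502.03 219.83  72.92] [ 0.93 -0.19 -0.38] 14.3
72.0 [502.11 219.82] 19.12 [502.01 219.8   71.89] [ 0.1   0.89 -0.55] 14.5
71.0 [502.11 219.82] 19.42 [502.03 219.79  70.9 ] [ 0.46  0.61 -0.75] 14.3
70.0 [502.11 219.82] 19.72 [502.06 219.81  69.92] [-0.03 -0.03 -0.89] 14.6
69.0 [502.11 219.82] 20.02 [502.06 219.8   68.92] [-0.13  0.64 -0
[... 284 characters left out ...]
 [-0.51  0.21 -0.57] 14.2
64.0 [502.11 219.82] 21.52 [502.09 219.82  63.92] [-0.03  0.07 -1.01] 14.3
63.0 [502.11 219.82] 21.82 [502.09 219.83  62.94] [-0.05  0.66 -0.88] 14.6
62.0 [502.11 219.82] 22.12 [502.13 219.83  61.96] [-0.03 -0.21 -1.  ] 14.8
61.0 [502.11 219.82] 22.42 [502.1  219.82  60.92] [-0.08  0.24 -0.47] 14.6
60.0 [502.11 219.82] 22.72 [502.08 219.83  59.91] [ 0.05  0.13 -1.05] 14.4
59.0 [502.11 219.82] 23.02 [502.12 219.82  58.94] [-0.15  0.35 -0.49] 14.5
58.0 [502.11 219.82] 23.32 [502.1  219.82  57.93] [-0.01 -0.15 -0.84] 14.5
57.0 [502.11 219.82] 23.62 [502.2  219.85  57.29] [-1.67 -0.77  5.02] 14.6
56.8 [501.98 219.75] 23.92 [502.21 219.86  57.26] [-1.83 -0.88  7.25] 14.2
```

The collar stops at TCP z 57.3, exactly 30 mm below first contact. A slightly firmer press, then release and retreat.

```bash
python3 - <<'E'
from h import *
b=np.array([502.11,219.82])
for z in (56.5,56.1):
    arm.servo_line([*b,z],speed=10); arm.pause(.1); t,f=pr(z)
    if f[2]>18: break
arm.servo_line([*b,57.2],speed=10); pr("relax")
arm.release(); pr("open")
arm.servo_line([*b,130],speed=100)
arm.servo_line([515,205,170],speed=100); pr("up")
p,im,d=snap("wrist","e1")
print(proj(p,[502.1,219.8,92]),proj(p,[502.1,219.8,50]))
snap("top","e2"); snap("scene","e3",(270,80,420,220),5)
E
```

```text
56.5 24.32 [502.25 219.88  57.23] [-3.2  -1.22 11.34] 14.6
56.1 24.72 [502.28 219.89  57.17] [-4.45 -2.28 16.32] 14.4
relax 25.02 [502.28 219.9   57.24] [-0.86 -0.27  4.38] 14.6
open 25.76 [502.12 219.82  57.18] [ 0.27  0.12 -0.15] 85.0
up 27.27 [514.45 204.87 169.36] [-0.31  0.31 -0.25] 85.3
[323.21364734 187.5358283 ] [322.71985757 174.1820403 ]
```

View pics/e1.png

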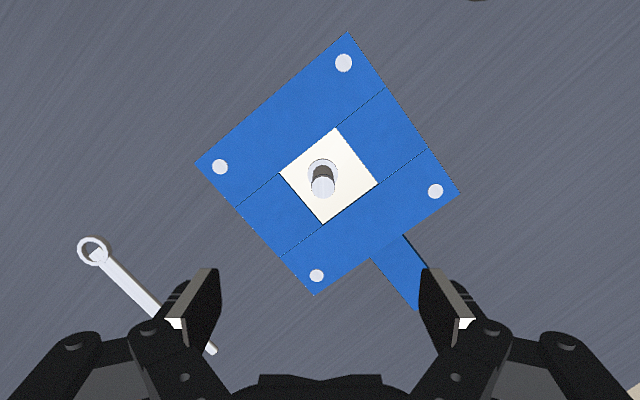

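View pics/e3.png

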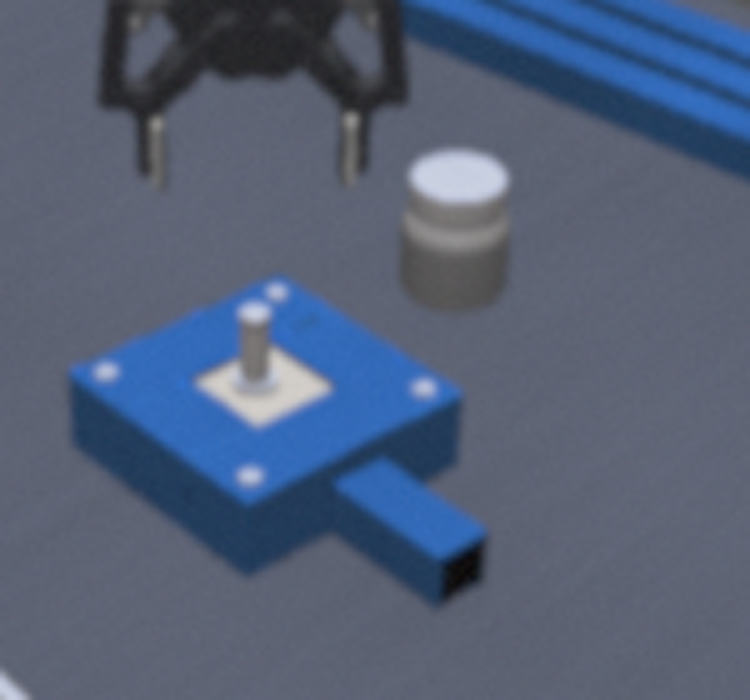

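View pics/e2.png

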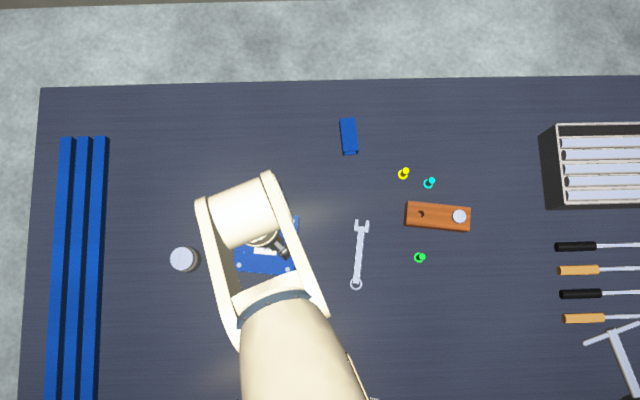

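The wrist view shows the pin upright with its head top at (323,187), as predicted for a seated pin, and the collar on the insert. In the top view the knob pin (459,216), wrench, offcut and jar are where they started.

```bash
python3 -c "
from h import *
arm.pause(0.3); arm.job_done()"
```

```text
the job is handed in; nothing more can be done
```

I took the slim-headed pin from the rack, seated it fully in the hidden bore and released it. I handed the job in at about 28 s of the 64 s allowed.

- **Finding the bore:** I didn't run the spiral sweep. The stopper's faint outline showed up in the wrist-camera pictures. A 15 mm circle fitted to it put the bore at about (502, 220) mm, 5.4 mm from the window's centre. The nose went in there on the first touch.
- **Forces:** The stopper gave way at about 2 N, and the highest vertical wrist reading while pressing home was about 17 N. I sampled force between moves, so brief peaks in between were not seen.
- **Depth:** The tool stopped 30 mm below first contact, which matches the collar resting on the insert's face.
- **Final pictures:** The pin stands upright with its head where a seated pin should be, and the gripper is open and clear of everything. By eye, the other pin, wrench, offcut and jar are where they started.

No check failed or disagreed beyond about 2 mm: the top camera put the pin and the window 2–3 mm from where the wrist camera did, so I used the wrist camera's values.

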